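# Put three tool holders back into their own rack pockets

### The job

The three milling tool holders with coloured rings were put back into each other's pockets: use the empty white pocket to make room and move each holder into the pocket of its own ring's colour, fully seated and upright, the white pocket empty again at the end. Lower them in rather than letting them drop, never lay one down, and leave the touch probe and the face mill where they stand.

Things in the scene. Friction and masses are not known exactly. Their poses are not given: they have to be found in the camera images.
- blue_holder: Tool holder with a blue ring, 0.4 to 0.75 kg, at the start in the yellow pocket. Origin: on its axis at the flange's underside, z up. Flange dia 46 mm, z 0 to 19; ring dia 47, z 19 to 24. Below the origin: taper dia 31 to 18, then pull stud dia 11 down to z -68 mm; cannot stand on the bench. Dark collet nut dia 34, z 32 to 54 (grip, TCP at z 46); 12 mm end mill up to z 84 mm.
- yellow_holder: Tool holder with a yellow ring, 0.4 to 0.75 kg, at the start in the red pocket. Origin: on its axis at the flange's underside, z up. Flange dia 46 mm, z 0 to 19; ring dia 47, z 19 to 24. Below the origin: taper dia 31 to 18, then pull stud dia 11 down to z -68 mm; cannot stand on the bench. Black chuck sleeve dia 34, z 30 to 56 (grip, TCP at z 46); jaws and thin gold drill up to z 84 mm.
- red_holder: Tool holder with a red ring, 0.4 to 0.75 kg, at the start in the blue pocket. Origin: on its axis at the flange's underside, z up. Flange dia 46 mm, z 0 to 19; ring dia 47, z 19 to 24. Below the origin: taper dia 31 to 18, then pull stud dia 11 down to z -68 mm; cannot stand on the bench. Bright round body dia 34, z 23 to 54 (grip, TCP at z 46); copper countersink up to z 81 mm.
- blue_pocket: Blue plastic pocket, fixed in the rack: home of the blue-ringed holder. Origin: centre of its mouth on top of its collar (dia 66 mm, 90 mm above the bench), z up. Tapered hole dia 36 mm, 21 mm at 52 mm depth. A seated holder's flange lies on the collar, the two origins together.
- yellow_pocket: Yellow plastic pocket, fixed in the rack: home of the yellow-ringed holder. Origin: centre of its mouth on top of its collar (dia 66 mm, 90 mm above the bench), z up. Tapered hole dia 36 mm, 21 mm at 52 mm depth. A seated holder's flange lies on the collar, the two origins together.
- red_pocket: Red plastic pocket, fixed in the rack: home of the red-ringed holder. Origin: centre of its mouth on top of its collar (dia 66 mm, 90 mm above the bench), z up. Tapered hole dia 36 mm, 21 mm at 52 mm depth. A seated holder's flange lies on the collar, the two origins together.
- spare_pocket: White plastic pocket, fixed in the rack, empty at the start: parking place. Same size and origin as the coloured ones. The rack is fixed grey sheet steel, 205 by 300 mm, top plate at 84 mm; its six pockets, in two rows of three, are 95 mm apart both ways. Its place and turn and the order of the pockets vary.
- probe: Bystander, to be left alone: loose touch probe in a holder of the same taper and flange, in a black pocket. White body dia 36 mm, z 24 to 58, thin stylus with a red ball up to z 83 mm. Origin on its axis at the flange's underside, z up.
- facemill: Bystander, to be left alone: loose face mill in a holder of the same taper and flange, in the other black pocket. Dark head dia 40 mm with gold inserts, up to z 63 mm. Origin on its axis at the flange's underside, z up.

How it is judged:
On the way:
1. one of the three ringed holders stands released in the white spare pocket (((horizontal distance between blue_holder and spare_pocket below 0.008 m and z of blue_holder in the frame of spare_pocket below 0.004 m and angle between blue_holder's own z axis and vertical below 0.08 rad and contact force between the fingers and blue_holder below 0.1 N) or (horizontal distance between yellow_holder and spare_pocket below 0.008 m and z of yellow_holder in the frame of spare_pocket below 0.004 m and angle between yellow_holder's own z axis and vertical below 0.08 rad and contact force between the fingers and yellow_holder below 0.1 N) or (horizontal distance between red_holder and spare_pocket below 0.008 m and z of red_holder in the frame of spare_pocket below 0.004 m and angle between red_holder's own z axis and vertical below 0.08 rad and contact force between the fingers and red_holder below 0.1 N))), for 0.2 s.
At the end, for the whole second after the job is handed in: Each ringed holder stands in the pocket of its own colour: axis within 8 mm of the pocket's, flange no more than 4 mm above the collar, upright within 0.08 rad, out of the fingers and at rest (under 0.02 m/s). The white pocket is therefore empty (horizontal distance between blue_holder and blue_pocket below 0.008 m and z of blue_holder in the frame of blue_pocket below 0.004 m and angle between each of blue_holder, yellow_holder, red_holder's own z axis and vertical below 0.08 rad and contact force between the fingers and blue_holder below 0.1 N and linear speed of each of blue_holder, yellow_holder, red_holder below 0.02 m/s and horizontal distance between yellow_holder and yellow_pocket below 0.008 m and z of yellow_holder in the frame of yellow_pocket below 0.004 m and contact force between the fingers and yellow_holder below 0.1 N and horizontal distance between red_holder and red_pocket below 0.008 m and z of red_holder in the frame of red_pocket below 0.004 m and contact force between the fingers and red_holder below 0.1 N); the robot touches nothing.
It fails at once if a ringed holder is tipped over or laid down (angle between any of blue_holder, yellow_holder, red_holder's own z axis and vertical above 0.6 rad).
It fails at once if a ringed holder is let fall (out of the fingers and moving faster than 0.6 m/s, about a 20 mm drop) ((contact force between the fingers and blue_holder below 0.05 N and linear speed of blue_holder above 0.6 m/s) or (contact force between the fingers and yellow_holder below 0.05 N and linear speed of yellow_holder above 0.6 m/s) or (contact force between the fingers and red_holder below 0.05 N and linear speed of red_holder above 0.6 m/s)).
It fails at once if the touch probe is shifted by more than 12 mm (distance of probe from where it was at the start of the episode above 0.012 m).
It fails at once if the face mill is shifted by more than 12 mm (distance of facemill from where it was at the start of the episode above 0.012 m).
It also fails if it takes over 90 s, if anything falls off the work surface, if the arm or the gripper's body presses on something with over 40 N, if the wrist force passes 120 N, or if a joint passes its speed limit or range.

### The arm

A 6-joint arm with a two-finger parallel gripper is mounted at the origin on the work surface. World frame = base frame: x ahead of the robot, y to its left, z up, the work surface at z = 0. Lengths are in m, angles in rad, forces in N, time in s.
With the tool pointing down it reaches from about 0.35 to 0.975 m from the base axis. Payload 4.9 kg.
Tool frame: the origin (TCP) lies between the finger pads, 19 mm behind the fingertips; this is the grasp point; z points along the fingers, y is the line along which they close (so a half turn about z gives the same grasp; the last joint's range is limited). The gripper opens to 85 mm and grips with 20 to 120 N. Pads are 22 mm wide; open, the fingers measure 114 mm over their backs; the gripper's body (76 mm by 85 mm) begins 54 mm behind the grasp point. The pads swing forward as they close: fully open they stand 13 mm farther back than shut.
Start: joints at [-1.447, 0.053, 1.613, -0, 1.476, -0.119], TCP at [0.15, -0.607, 0.25] pointing down, gripper open.
Joint ranges: [-3.01, 3.01], [-1.01, 2.22], [0.06, 2.58], [-1.02, 4.17], [0.09, 2.62], [-3.14, 3.14]. Speed limits (rad/s): [2.57, 2.57, 3.14, 3.14, 3.14, 3.14].

### API

Orientations are given as a rotation vector (axis times angle).
In Python, from station import ctrl, optics gives the robot as it stands.
- The arm moves only by the shell command python3 -m handwheel 'ROWS' [OPENING] [FORCE]. ROWS is JSON, a list of rows, each an object of numbers: "tx", "ty", "tz": the shift along the tool's x, y, z in mm; "roll": the turn about the tool's z in rad. A call has 1 to 12 rows; each row shifts and turns the commanded pose from where the row before left it, along the tool's axes as they then stand; what a row does not reach is not made up. A row lasts 1/12 s, in which the tool goes at most 41.7 mm and 7.16 degrees, less where a joint would pass 70% of its speed; a pose out of reach is approached as far as the arm can. A call with a gripper value outside its range is refused whole. OPENING is the finger opening in mm, from 0 to 85.4, set as the call begins (- or left out, the last holds). The fingers move at their own pace and stop on an object; FORCE is the grip in N (left out, the last holds). Time passes only in rows, so rows that do not move let the fingers close. It gives the time, the measured TCP pose, the force, the opening and the grip force at its end, in the units of the state.
- ctrl.get_obs(): the state, without advancing time (a new reading comes with each control period).
- optics.get_image(name): name is "scene" or "side" or "wrist"; returns (picture, depth): 420x560x3 uint8, red, green, blue; 420x560 float32, m along the optical axis (not along the pixel's ray), 0 where there is no reading.
- optics.camera_params(name): a dict with "mtx" (3x3 intrinsics, pixels), "extrinsics" (4x4, takes a point from camera to world coordinates); the wrist camera has in their place "tool_from_camera" (4x4, takes a point from camera to tool coordinates, whose origin is the TCP and whose axes are the flange's). Camera axes: x right, y down, z forward; pixel columns grow to the right and rows downward; lengths in m; the calibration is good to about 2 mm. The wrist camera is an equidistant fisheye: a pixel r from the principal point sees the ray r / f radians off the axis. A picture is of the moment at which its call begins: read the wrist's pose just before it. camera_params takes no time and is no camera call.
- ctrl.finish_job(): hands the job in; it is judged then, once.
The state is a dict: "t": time; "q": joint angles; "dq": joint speeds; "effort": joint torques, N m; "tool_pos": TCP position; "tool_rot": TCP orientation; "contact_force": force on the tool from outside, world axes, zero at the start; "wrist_torque": the same for the moment, N m; "opening": finger opening in m; "grip_force": force on a finger pad.
Only numpy, scipy, OpenCV 4.12 (cv2) and the standard library are available. Lean on these libraries where they do the work, as an engineer would, in place of code of your own. Each camera call takes 0.05 s, during which the arm holds its last target. There are 200 camera calls.

## Working session

There is one attempt and no reset: what is moved stays moved. The work goes in short steps, Python scripts to look and compute and a shell command to move; the robot and the scene stay as the last step left them, time stands still between calls to the robot, and variables do not carry over. Pictures are saved under pics/ and viewed, at most 14 in all, crops included, and the job is handed in when it is done.

```bash
ls; mkdir -p pics
python3 - <<'E'
from station import ctrl, optics
import cv2, numpy as np
np.set_printoptions(precision=4,suppress=True)
o=ctrl.get_obs(); print(o)
ims=[]
for n in ["scene","side","wrist"]:
    p,d=optics.get_image(n); print(n,optics.camera_params(n))
    np.savez('%s0.npz'%n,p=p,d=d); ims.append(p[:,:,::-1])
    cv2.imwrite('pics/%s0.png'%n,p[:,:,::-1])
E
```

```text
pics
{'t': 0.0, 'q': array([-1.447 ,  0.0534,  1.6143,  0.    ,  1.476 , -0.119 ]), 'dq': array([-0.0009,  0.002 ,  0.0022,  0.0008,  0.0004,  0.0002]), 'effort': array([ -0.001 , -39.3675, -37.0182,  -0.0002,   0.0071,  -0.    ]), 'tool_pos': array([ 0.1502, -0.6061,  0.2488]), 'tool_rot': array([-3.1164, -0.3802,  0.    ]), 'contact_force': array([0.2725, 0.0075, 0.0265]), 'wrist_torque': array([-0.0215, -0.0303, -0.0162]), 'grip_force': 0.0, 'opening': 0.08565741726938939}
scene {'mtx': array([[455.6863,   0.    , 283.6571],
       [  0.    , 455.6863, 210.6847],
       [  0.    ,   0.    ,   1.    ]]), 'extrinsics': array([[ 0.6631,  0.6685, -0.3368,  0.8082],
       [ 0.7485, -0.5877,  0.3072, -0.171 ],
       [ 0.0074, -0.4558, -0.89  ,  0.6977],
       [ 0.    ,  0.    ,  0.    ,  1.    ]])}
side {'mtx': array([[545.6159,   0.    , 286.693 ],
       [  0.    , 545.6159, 212.6307],
       [  0.    ,   0.    ,   1.    ]]), 'extrinsics': array([[ 0.742 , -0.3314,  0.5827,  0.1756],
       [-0.6702, -0.3463,  0.6565, -0.4326],
       [-0.0157, -0.8777, -0.479 ,  0.485 ],
       [ 0.    ,  0.    ,  0.    ,  1.    ]])}
wrist {'mtx': array([[325.1923,   0.    , 275.6616],
       [  0.    , 325.1923, 210.4124],
       [  0.    ,   0.    ,   1.    ]]), 'tool_from_camera': array([[-0.0003, -0.9608, -0.2774,  0.0716],
       [ 1.    , -0.0003, -0.0002,  0.0008],
       [ 0.0001, -0.2774,  0.9608, -0.1247],
       [ 0.    ,  0.    ,  0.    ,  1.    ]])}
```

View pics/scene0.png

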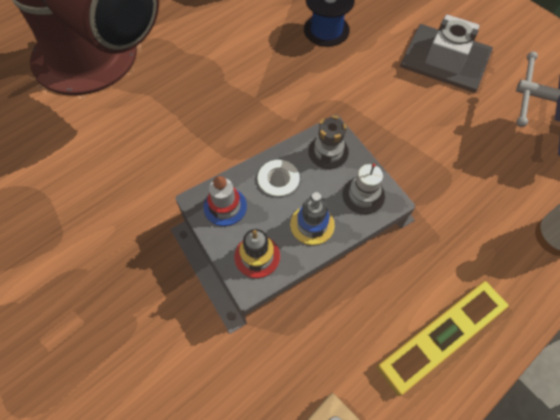

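View pics/side0.png

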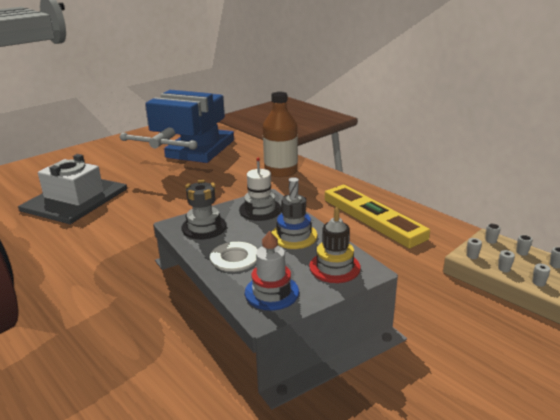

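The scene picture shows two rows. In the first, the red holder is in the blue pocket (225,205), the white pocket is empty (278,178), and the face mill is at (330,148). In the second, the yellow holder is in the red pocket (257,255), the blue holder is in the yellow pocket (313,222), and the probe is at (366,188). The side view agrees: white (235,256), blue pocket (272,290), red pocket (335,265), yellow pocket (295,235). This gives a plan using only adjacent moves: blue→white, yellow→yellow, red→red, blue→blue.

```bash
cat > vis.py <<'E'
import cv2, numpy as np
from scipy.optimize import least_squares
from station import ctrl, optics
np.set_printoptions(precision=4,suppress=True)
CEN={'scene':dict(white=(278,178),blueP=(225,205),redP=(257,253),yellowP=(313,222)),
     'side':dict(white=(235,256),blueP=(272,288),redP=(335,262),yellowP=(295,233))}
def hsvmask(p,c):
    h=cv2.cvtColor(p,cv2.COLOR_RGB2HSV); H,S,V=[h[...,i].astype(int) for i in range(3)]
    if c=='white': return (S<60)&(V>150)
    s=(S>130)&(V>60)
    return s&{'blue':(H>100)&(H<130),'yellow':(H>18)&(H<32),'red':(H<5)|(H>172)}[c]
def rays(n,uv):
    c=optics.camera_params(n); E=c['extrinsics']
    d=np.c_[(np.asarray(uv,float)-c['mtx'][:2,2])/c['mtx'][0,0],np.ones(len(uv))]@E[:3,:3].T
    return E[:3,3],d
def plane(n,uv,z):
    o,d=rays(n,uv); return o+d*((z-o[2])/d[:,2])[:,None]
def world(n,dep,m):
    v,u=np.nonzero(m&(dep>0)); o,d=rays(n,np.c_[u,v]); return o+d*dep[v,u][:,None]
def near(n,m,k,r=34):
    w=np.zeros(m.shape,np.uint8); cv2.circle(w,CEN[n][k],r,1,-1); return m&(w>0)
def circ(xy,R):
    h=cv2.convexHull(np.float32(xy*1000))[:,0]/1000.
    # resample the hull outline evenly
    h2=np.vstack([np.linspace(a,b,max(2,int(np.linalg.norm(b-a)/.001))) for a,b in zip(h,np.roll(h,-1,0)) if np.linalg.norm(b-a)<.008] or [h])
    f=lambda c:np.hypot(*(h2-c).T)-R
    s=least_squares(f,h.mean(0),loss='soft_l1',f_scale=.0007); return s.x,np.median(abs(f(s.x)))
def triang(ns,uvs):
    A=[];b=[]
    for n,uv in zip(ns,uvs):
        o,d=rays(n,[uv]); d=d[0]/np.linalg.norm(d[0]); P=np.eye(3)-np.outer(d,d); A.append(P); b.append(P@o)
    return np.linalg.lstsq(np.vstack(A),np.hstack(b),rcond=None)[0]
E
python3 - <<'E'
from vis import *
D={n:np.load(n+'0.npz') for n in('scene','side')}
uv=[]
for n in D:
    m=near(n,hsvmask(D[n]['p'],'white'),'white').astype(np.uint8)
    c=max(cv2.findContours(m,cv2.RETR_EXTERNAL,cv2.CHAIN_APPROX_NONE)[0],key=cv2.contourArea)
    e=cv2.fitEllipse(cv2.convexHull(c)); uv.append(e[0]); print(n,e)
W=triang(list(D),uv); print('white triang',W)
for k in('white','blueP','redP','yellowP'):
  for n in D:
    m=near(n,hsvmask(D[n]['p'],k.replace('P','')),k)
    w=world(n,D[n]['d'],m); z=w[:,2]; c=abs(z-.09)<.006
    uvm=np.argwhere(m&(D[n]['d']>0))[:,::-1][c]
    print('pocket',k,n,'z',np.median(z[c]),c.sum(),*circ(plane(n,uvm,W[2])[:,:2],.033))
for k,r in(('blueP','red'),('redP','yellow'),('yellowP','blue')):
  al=[]
  for n in D:
    m=near(n,hsvmask(D[n]['p'],r),k,30)
    w=world(n,D[n]['d'],m); w=w[(w[:,2]>.1)&(w[:,2]<.122)]
    al.append(w); print('ring',r,n,len(w),'z99',np.percentile(w[:,2],97),*circ(w[:,:2],.0235))
  print('  both',*circ(np.vstack(al)[:,:2],.0235))
E
```

```text
scene ((278.2216491699219, 177.36004638671875), (35.845157623291016, 42.13306427001953), 93.66608428955078)
side ((237.8802490234375, 254.92520141601562), (27.707691192626953, 57.18784713745117), 85.2255859375)
white triang [0.5305 0.069  0.0903]
pocket white scene z 0.08954501658160574 771 [0.5289 0.0721] 0.0004595344029608081
pocket white side z 0.09043072217062645 690 [0.5282 0.07  ] 0.0005556203996549963
pocket blueP scene z 0.08973495758602823 263 [ 0.5115 -0.0222] 0.000404088505099133
pocket blueP side z 0.09025265742789121 534 [ 0.5112 -0.0249] 0.000961698773105972
pocket redP scene z 0.08972539151372805 440 [ 0.606  -0.0367] 0.0006606203988182499
pocket redP side z 0.09018916537536559 487 [ 0.603  -0.0404] 0.0004456657508066855
pocket yellowP scene z 0.08951470808915662 403 [0.6218 0.0568] 0.0010194206367381067
pocket yellowP side z 0.09028746886397565 346 [0.6188 0.0527] 0.00043010751306592904
ring red scene 211 z99 0.11575580852670231 [ 0.5116 -0.0218] 0.0007511056868135489
ring red side 305 z99 0.11586163445710812 [ 0.5124 -0.0224] 0.00039677905250403225
  both [ 0.5123 -0.0228] 0.0004980455404825831
ring yellow scene 309 z99 0.11603024373536797 [ 0.6056 -0.037 ] 0.0003334409217782032
ring yellow side 325 z99 0.11578969280693752 [ 0.6059 -0.0378] 0.0004205115361497619
  both [ 0.6056 -0.0378] 0.00032014782655185453
ring blue scene 80 z99 0.11554898314438876 [0.619  0.0547] 0.0004450177149318852
ring blue side 179 z99 0.11571772131426439 [0.621  0.0566] 0.0007644321915687216
  both [0.6201 0.0561] 0.0007980424499876397
```

View pics/wrist0.png

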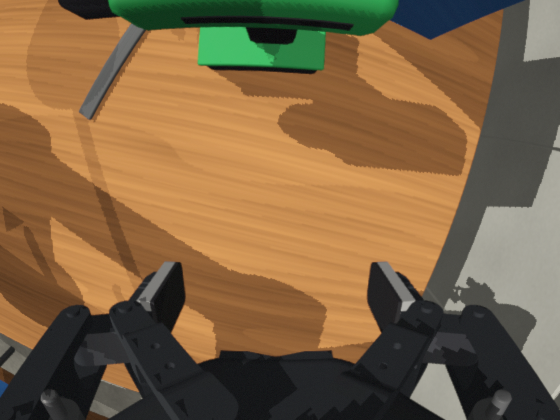

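The wrist picture shows only bench clutter, with the green vise at the top and the fingers at (165,300) and (390,300), so it doesn't help yet. Fitting a 95 mm square grid to the pocket measurements gives white (.5275,.0708), blue (.5113,-.0228), red (.6049,-.039) and yellow (.6211,.0546), with the collars at z = 0.090. I'll raise the tool and roll it to line up with the rack (yaw -0.171).

```bash
cat > go.py <<'E'
import sys, numpy as np
from scipy.spatial.transform import Rotation as R
from station import ctrl
np.set_printoptions(precision=4,suppress=True)
P=dict(white=(.5275,.0708),blue=(.5113,-.0228),red=(.6049,-.0390),yellow=(.6211,.0546))
def delta(xyz):
    o=ctrl.get_obs(); r=R.from_rotvec(o['tool_rot']); m=r.as_matrix()
    print('t',o['t'],'pos',o['tool_pos'],'yaw',np.arctan2(m[1,0],m[0,0]),'tilt z',m[:,2],'F',o['contact_force'],'open',o['opening'],'grip',o['grip_force'])
    print('tool delta mm',r.inv().apply(np.array(xyz)-o['tool_pos'])*1000)
if __name__=='__main__': delta([float(a) for a in sys.argv[1:4]])
E
python3 -m handwheel '[{"tz":-16,"roll":0.1035},{"tz":-16,"roll":0.1035},{"tz":-16,"roll":0.1035},{"tz":-16,"roll":0.1035},{}]' 60
python3 go.py 0.6201 0.0561 0.27
```

```text
t 0.15 pos [ 0.1502 -0.6062  0.2491] yaw 0.24281798022715545 tilt z [-0.0002  0.0015 -1.    ] F [ 0.2157 -0.0256 -0.3636] open 0.08528602985981248 grip 0.0
tool delta mm [ 615.3408 -529.9502  -19.9928]$[0]: bad value
```

```bash
python3 -m handwheel '[{"tz":-16,"roll":0.1035},{"tz":-16,"roll":0.1035},{"tz":-16,"roll":0.1035},{"tz":-16,"roll":0.1035},{"tz":0}]' 60
python3 go.py 0.6201 0.0561 0.28
```

```text
t 0.15 pos [ 0.1502 -0.6062  0.2491] yaw 0.24281798022715545 tilt z [-0.0002  0.0015 -1.    ] F [ 0.2157 -0.0256 -0.3636] open 0.08528602985981248 grip 0.0
tool delta mm [ 615.3428 -529.9653  -29.9928]$[0]: bad value
```

```bash
python3 -m handwheel --help | head -20
python3 -m handwheel '[{"tx":0,"ty":0,"tz":-16,"roll":0.1035},{"tx":0,"ty":0,"tz":-16,"roll":0.1035},{"tx":0,"ty":0,"tz":-16,"roll":0.1035},{"tx":0,"ty":0,"tz":-16,"roll":0.1035},{"tx":0,"ty":0,"tz":0,"roll":0}]' 60
python3 go.py 0.6201 0.0561 0.28
```

```text
t: 0.57
tool_pos: [0.1504, -0.6079, 0.318]
tool_rot: [3.124, -0.271, 0.002]
contact_force: [-0.1, -0.6, 0.7]
opening: 0.0597
grip_force: 0.0
t 0.5667 pos [ 0.1504 -0.6079  0.318 ] yaw -0.17281878867646464 tilt z [ 0.0008 -0.0061 -1.    ] F [-0.1267 -0.5813  0.7337] open 0.05974733760365212 grip 0.0
tool delta mm [ 348.4136 -735.0981   34.3694]invalid input: not JSON, or not a number
```

```bash
python3 -m handwheel '[{"tx":14,"ty":-30,"tz":0,"roll":0},{"tx":14,"ty":-30,"tz":0,"roll":0},{"tx":14,"ty":-30,"tz":0,"roll":0},{"tx":14,"ty":-30,"tz":0,"roll":0},{"tx":14,"ty":-30,"tz":0,"roll":0},{"tx":14,"ty":-30,"tz":0,"roll":0},{"tx":14,"ty":-30,"tz":0,"roll":0},{"tx":14,"ty":-30,"tz":0,"roll":0},{"tx":14,"ty":-30,"tz":0,"roll":0},{"tx":14,"ty":-30,"tz":0,"roll":0},{"tx":14,"ty":-30,"tz":0,"roll":0},{"tx":14,"ty":-30,"tz":0,"roll":0}]' 
python3 -m handwheel '[{"tx":14,"ty":-30,"tz":0,"roll":0},{"tx":14,"ty":-30,"tz":0,"roll":0},{"tx":14,"ty":-30,"tz":0,"roll":0},{"tx":14,"ty":-30,"tz":0,"roll":0},{"tx":14,"ty":-30,"tz":0,"roll":0},{"tx":14,"ty":-30,"tz":0,"roll":0},{"tx":14,"ty":-30,"tz":0,"roll":0},{"tx":0,"ty":0,"tz":0,"roll":0},{"tx":0,"ty":0,"tz":0,"roll":0}]' 
python3 go.py 0.6201 0.0561 0.28
```

```text
t: 1.57
tool_pos: [0.3775, -0.2788, 0.3127]
tool_rot: [-3.13, 0.264, 0.001]
contact_force: [-0.1, -0.3, 0.3]
opening: 0.0598
grip_force: 0.0
t: 2.32
tool_pos: [0.5096, -0.0889, 0.3125]
tool_rot: [-3.131, 0.26, 0.004]
contact_force: [-0.9, -0.6, -0.9]
opening: 0.0599
grip_force: 0.0
t 2.3167 pos [ 0.5096 -0.0889  0.3125] yaw -0.16587128141377402 tilt z [-0.0023  0.0004 -1.    ] F [-0.9385 -0.5836 -0.9189] open 0.059873686447406156 grip 0.0
tool delta mm [  85.1269 -161.2596   32.2815]
```

```bash
cat > wr.py <<'E'
from vis import *
from scipy.spatial.transform import Rotation as R
def grab(name):
    o=ctrl.get_obs(); p,d=optics.get_image('wrist'); T=np.eye(4)
    T[:3,:3]=R.from_rotvec(o['tool_rot']).as_matrix(); T[:3,3]=o['tool_pos']
    np.savez(name,p=p,d=d,T=T); cv2.imwrite('pics/%s.png'%name,p[:,:,::-1])
def wrays(S,uv):
    c=optics.camera_params('wrist'); T=S['T']@c['tool_from_camera']
    x=(np.asarray(uv,float)-c['mtx'][:2,2])/c['mtx'][0,0]; th=np.hypot(*x.T); s=np.sinc(th/np.pi)
    d=np.c_[x*s[:,None],np.cos(th)]@T[:3,:3].T; return T[:3,3],d
def wplane(S,uv,z):
    o,d=wrays(S,uv); return o+d*((z-o[2])/d[:,2])[:,None]
E
python3 -c "
from wr import *
grab('w1')"
python3 -m handwheel '[{"tx":15,"ty":-30,"tz":0,"roll":0},{"tx":15,"ty":-30,"tz":0,"roll":0},{"tx":15,"ty":-30,"tz":0,"roll":0},{"tx":15,"ty":-30,"tz":0,"roll":0},{"tx":15,"ty":-30,"tz":0,"roll":0},{"tx":10,"ty":-11,"tz":0,"roll":0},{"tx":0,"ty":0,"tz":0,"roll":0},{"tx":0,"ty":0,"tz":0,"roll":0},{"tx":0,"ty":0,"tz":0,"roll":0}]' 
python3 -c "
from wr import *
grab('w2')
a,b=[cv2.imread('pics/w%d.png'%i) for i in(1,2)]
cv2.imwrite('pics/w12.png',cv2.resize(np.vstack([a,b]),None,fx=.71,fy=.71))"
python3 go.py 0.6201 0.0561 0.28
```

```text
t: 3.12
tool_pos: [0.6201, 0.0523, 0.3136]
tool_rot: [3.129, -0.271, -0.001]
contact_force: [0.0, -0.3, 0.2]
opening: 0.06
grip_force: 0.0
t 3.1667 pos [0.62   0.0523 0.3138] yaw -0.17275940127852002 tilt z [-0.0005 -0.0004 -1.    ] F [ 0.7556 -0.0653 -0.1979] open 0.06012216579495003 grip 0.0
tool delta mm [-0.5737 -3.7657 33.8359]
```

View pics/w12.png

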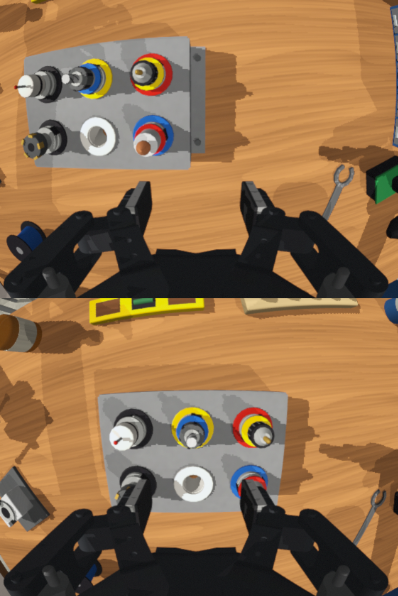

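Wrist views: in w1 (top, displayed pixels) yellow is at (96,78), red (150,73), white (98,137) and blue (153,137). In w2 (bottom) yellow is at (193,428), white (194,482) and red (253,427), with blue partly behind a finger. Refining pocket and ring positions from both.

Run:
```python
from wr import *
S=[np.load('w1.npz'),np.load('w2.npz')]
C=[dict(white=(98,137),blueP=(153,137),redP=(150,73),yellowP=(96,78)),dict(white=(194,184),redP=(253,130),yellowP=(193,130))]
f=lambda c:(c[0]/.71,c[1]/.71)
uvs=[];
for i,s in enumerate(S):
  for k,c in C[i].items():
    w=np.zeros((420,560),np.uint8); cv2.circle(w,tuple(int(a) for a in f(c)),36,1,-1)
    def pts(col,lo,hi):
        m=hsvmask(s['p'],col)&(w>0)&(s['d']>0); vu=np.argwhere(m)[:,::-1]; o,d=wrays(s,vu)
        cz=optics.camera_params('wrist')['tool_from_camera']; ax=(s['T']@cz)[:3,2]
        q=o+d*(s['d'][m]/(d@ax))[:,None]; g=(q[:,2]>lo)&(q[:,2]<hi); return vu[g],q[g]
    col=k.replace('P',''); vu,q=pts(col,.084,.097)
    x,e=circ(wplane(s,vu,.0903)[:,:2],.033); print('w%d'%(i+1),k,'z',np.median(q[:,2]),len(q),x,e)
    if k=='white':
        h=cv2.convexHull(vu.astype(np.float32)); el=cv2.fitEllipse(h); o,d=wrays(s,[el[0]]); uvs.append((o,d[0]))
    r=dict(blueP='red',redP='yellow',yellowP='blue').get(k)
    if r:
        vu,q=pts(r,.102,.122)
        print('    ring',r,len(q),'ztop',np.percentile(q[:,2],97),*circ(q[:,:2],.0235))
A=[np.eye(3)-np.outer(d,d) for o,d in uvs]
print('white triang',np.linalg.lstsq(np.vstack(A),np.hstack([a@o for a,(o,d) in zip(A,uvs)]),rcond=None)[0])
```

```text
w1 white z 0.08983913316584205 2488 [0.5266 0.0593] 0.006181140187665343
w1 blueP z 0.09073245944942046 832 [ 0.5143 -0.0208] 0.0005070205624996618
    ring red 458 ztop 0.11653250938462496 [ 0.5142 -0.0212] 0.000587133156574323
w1 redP z 0.09074346493250093 910 [ 0.6082 -0.0367] 0.0004763849076390818
    ring yellow 548 ztop 0.11626770768801604 [ 0.6078 -0.0366] 0.00028121699497354186
w1 yellowP z 0.09075127350441248 785 [0.6235 0.0562] 0.000318327604364399
    ring blue 488 ztop 0.11627664604068357 [0.6234 0.0568] 0.00031944412493917045
w2 white z 0.08966187661221256 2672 [0.538  0.0621] 0.008217098584594677
w2 redP z 0.09059245974740371 812 [ 0.608 -0.037] 0.0006221113331615624
    ring yellow 560 ztop 0.11596562942857351 [ 0.6078 -0.0369] 0.00014725187536512516
w2 yellowP z 0.09067082109654434 979 [0.6231 0.0569] 0.00038031587915354076
    ring blue 481 ztop 0.11597187882846029 [0.6228 0.0569] 0.0009216005527595533
white triang [0.5299 0.0715 0.0846]
```

```bash
sed -i 's/^P=.*/P=dict(white=(.5286,.0718),blue=(.5128,-.0218),red=(.6065,-.0379),yellow=(.6222,.0560))/' go.py
python3 -m handwheel '[{"tx":1.5,"ty":-4,"tz":10,"roll":0},{"tx":0,"ty":0,"tz":20,"roll":0},{"tx":0,"ty":0,"tz":20,"roll":0},{"tx":0,"ty":0,"tz":20,"roll":0},{"tx":0,"ty":0,"tz":0,"roll":0},{"tx":0,"ty":0,"tz":0,"roll":0}]' 
python3 go.py 0.6222 0.0560 0.1365
python3 - <<'E'
from vis import *
a=[optics.get_image(n)[0][:,:,::-1] for n in('scene','side')]
cv2.imwrite('pics/pre.png',cv2.resize(np.hstack([a[0][80:300,180:430],a[1][60:280,180:430]]),None,fx=1.6,fy=1.6))
E
```

```text
t: 3.67
tool_pos: [0.6217, 0.0571, 0.2422]
tool_rot: [3.13, -0.27, -0.005]
contact_force: [0.1, 0.5, 0.6]
opening: 0.0598
grip_force: 0.0
t 3.6667 pos [0.6217 0.0571 0.2422] yaw -0.17191967692389265 tilt z [-0.0034  0.0001 -1.    ] F [0.0731 0.4964 0.586 ] open 0.059818848404626784 grip 0.0
tool delta mm [  1.0627   0.9217 105.7282]
```

View pics/pre.png

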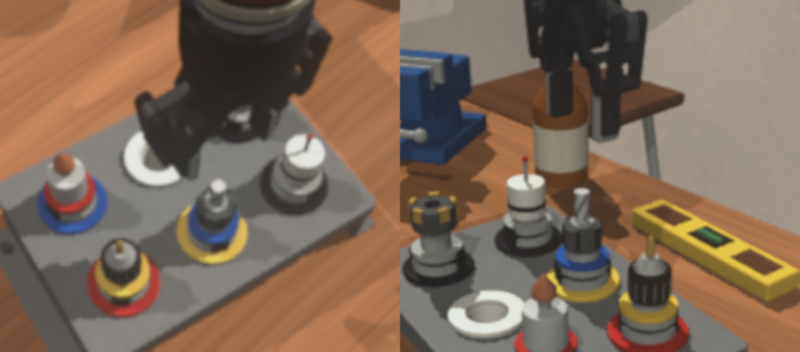

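The gripper is above the blue holder at (215,195), with the open fingers straddling it in both views and clear of the neighbours. Lowering.

```bash
python3 -m handwheel '[{"tx":1,"ty":1,"tz":15,"roll":0},{"tx":0,"ty":0,"tz":20,"roll":0},{"tx":0,"ty":0,"tz":20,"roll":0},{"tx":0,"ty":0,"tz":20,"roll":0},{"tx":0,"ty":0,"tz":20,"roll":0},{"tx":0,"ty":0,"tz":10,"roll":0},{"tx":0,"ty":0,"tz":0,"roll":0},{"tx":0,"ty":0,"tz":0,"roll":0},{"tx":0,"ty":0,"tz":0,"roll":0}]' 
python3 go.py 0.6222 0.0560 0.1365
```

```text
t: 4.52
tool_pos: [0.6247, 0.0563, 0.1407]
tool_rot: [-3.13, 0.269, -0.004]
contact_force: [-0.1, 0.5, 0.6]
opening: 0.0598
grip_force: 0.0
t 4.5167 pos [0.6247 0.0563 0.1407] yaw -0.17117193656445323 tilt z [ 0.0028 -0.0001 -1.    ] F [-0.0752  0.4723  0.5998] open 0.05983253835443946 grip 0.0
tool delta mm [-2.4341  0.7711  4.2325]
```

```bash
python3 -m handwheel '[{"tx":-2,"ty":0.5,"tz":4,"roll":0},{"tx":0,"ty":0,"tz":0,"roll":0},{"tx":0,"ty":0,"tz":0,"roll":0}]' 
python3 go.py 0.6222 0.0560 0.1365
python3 -m handwheel '[{"tx":0,"ty":0,"tz":0,"roll":0},{"tx":0,"ty":0,"tz":0,"roll":0},{"tx":0,"ty":0,"tz":0,"roll":0},{"tx":0,"ty":0,"tz":0,"roll":0},{"tx":0,"ty":0,"tz":0,"roll":0},{"tx":0,"ty":0,"tz":0,"roll":0}]' 20 80
python3 go.py 0.6222 0.0560 0.1365
```

```text
t: 4.77
tool_pos: [0.6218, 0.0562, 0.1356]
tool_rot: [-3.13, 0.269, -0.001]
contact_force: [0.2, 0.3, -0.3]
opening: 0.0602
grip_force: 0.0
t 4.7667 pos [0.6218 0.0562 0.1356] yaw -0.17123977326425033 tilt z [ 0.0009 -0.     -1.    ] F [ 0.1707  0.3457 -0.3082] open 0.06022302489486152 grip 0.0
tool delta mm [ 0.4758  0.1439 -0.8767]
t: 5.27
tool_pos: [0.622, 0.0566, 0.1357]
tool_rot: [-3.129, 0.268, -0.001]
contact_force: [-0.5, 2.7, 5.2]
opening: 0.0319
grip_force: 79.0
t 5.2667 pos [0.622  0.0566 0.1357] yaw -0.1710550411043645 tilt z [ 0.001   0.0006 -1.    ] F [-0.5288  2.7043  5.232 ] open 0.03192778610790172 grip 79.03598070144653
tool delta mm [ 0.3437  0.5563 -0.7545]
```

```bash
python3 -m handwheel '[{"tx":0,"ty":0,"tz":-5,"roll":0},{"tx":0,"ty":0,"tz":-10,"roll":0},{"tx":0,"ty":0,"tz":-15,"roll":0},{"tx":0,"ty":0,"tz":-15,"roll":0},{"tx":0,"ty":0,"tz":-15,"roll":0},{"tx":0,"ty":0,"tz":-15,"roll":0},{"tx":0,"ty":0,"tz":-15,"roll":0},{"tx":0,"ty":0,"tz":-5,"roll":0},{"tx":0,"ty":0,"tz":0,"roll":0},{"tx":0,"ty":0,"tz":0,"roll":0},{"tx":0,"ty":0,"tz":0,"roll":0}]'
python3 go.py 0.5286 0.0718 0.2315
python3 - <<'E'
from vis import *
a=[optics.get_image(n)[0][:,:,::-1] for n in('scene','side')]
cv2.imwrite('pics/held.png',cv2.resize(np.hstack([a[0][80:300,180:430],a[1][60:280,180:430]]),None,fx=1.6,fy=1.6))
E
```

```text
t: 6.18
tool_pos: [0.6209, 0.0562, 0.2286]
tool_rot: [3.13, -0.269, -0.004]
contact_force: [0.3, 0.3, -4.9]
opening: 0.0316
grip_force: 79.8
t 6.1833 pos [0.6209 0.0562 0.2286] yaw -0.17125859129476778 tilt z [-0.0024  0.     -1.    ] F [ 0.2865  0.282  -4.8568] open 0.03164231181872278 grip 79.8157525062561
tool delta mm [-93.6082   0.3636  -2.7187]
```

View pics/held.png

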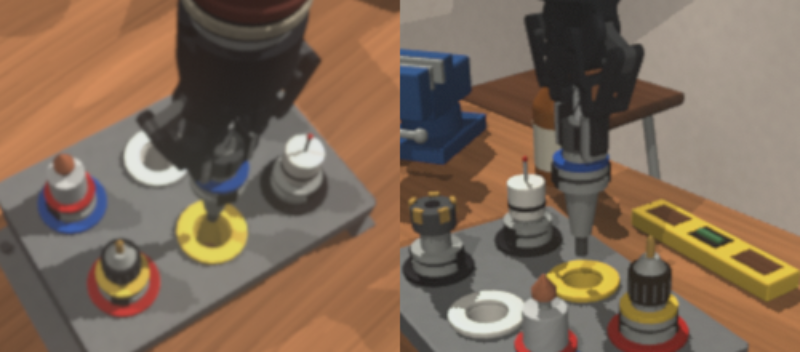

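The blue holder hangs upright in the fingers, with the stud clear of the emptied yellow collar at (212,232) left and (582,280) right. Moving one pitch to the white pocket.

```bash
python3 -m handwheel '[{"tx":-8,"ty":0,"tz":0,"roll":0},{"tx":-15,"ty":0,"tz":0,"roll":0},{"tx":-20,"ty":0,"tz":0,"roll":0},{"tx":-20,"ty":0,"tz":0,"roll":0},{"tx":-18,"ty":0,"tz":0,"roll":0},{"tx":-10,"ty":0,"tz":0,"roll":0},{"tx":-3,"ty":0,"tz":0,"roll":0},{"tx":0,"ty":0,"tz":0,"roll":0},{"tx":0,"ty":0,"tz":0,"roll":0},{"tx":0,"ty":0,"tz":0,"roll":0}]'
python3 go.py 0.5286 0.0718 0.1365
python3 - <<'E'
from vis import *
# now-visible yellow collar, and the held ring against the tool
CEN['side']['yellowP']=(295,233)
for n in('scene','side'):
    p,d=optics.get_image(n); m=near(n,hsvmask(p,'yellow'),'yellowP'); w=world(n,d,m)
    g=abs(w[:,2]-.09)<.006; uv=np.argwhere(m&(d>0))[:,::-1][g]
    print(n,'yellow collar',*circ(plane(n,uv,.0903)[:,:2],.033))
    m=hsvmask(p,'blue'); w=world(n,d,m); o=ctrl.get_obs()['tool_pos']
    w=w[(np.hypot(*(w[:,:2]-o[:2]).T)<.035)&(w[:,2]>.14)]
    print('   held ring',len(w),w[:,2].min(),w[:,2].max(),*circ(w[:,:2],.0235),'tcp',o)
E
```

```text
t: 7.12
tool_pos: [0.5297, 0.0721, 0.2302]
tool_rot: [3.13, -0.269, 0.001]
contact_force: [0.1, 0.3, -4.7]
opening: 0.0318
grip_force: 79.8
t 7.1167 pos [0.5297 0.0721 0.2302] yaw -0.17146075560585672 tilt z [ 0.0007 -0.0001 -1.    ] F [ 0.0572  0.3283 -4.714 ] open 0.03178127041709381 grip 79.78147387504578
tool delta mm [-1.0691  0.4575 93.7199]
scene yellow collar [0.6218 0.0547] 0.0011503987368063628
   held ring 126 0.20616000964063907 0.21031224618555605 [0.5281 0.0703] 0.000580701411402141 tcp [0.5296 0.0721 0.2301]
side yellow collar [0.6196 0.0539] 0.0006855023377515361
   held ring 194 0.20484655425617776 0.21013163772264282 [0.5296 0.0703] 0.0007573578606563589 tcp [0.5296 0.0721 0.2301]
```

```bash
python3 -m handwheel '[{"tx":-1.2,"ty":0,"tz":5,"roll":0},{"tx":0,"ty":0,"tz":12,"roll":0},{"tx":0,"ty":0,"tz":14,"roll":0},{"tx":0,"ty":0,"tz":14,"roll":0},{"tx":0,"ty":0,"tz":12,"roll":0},{"tx":0,"ty":0,"tz":10,"roll":0},{"tx":0,"ty":0,"tz":8,"roll":0},{"tx":0,"ty":0,"tz":6,"roll":0},{"tx":0,"ty":0,"tz":4,"roll":0},{"tx":0,"ty":0,"tz":0,"roll":0},{"tx":0,"ty":0,"tz":0,"roll":0}]'
python3 go.py 0.5277 0.0718 0.1357
```

```text
t: 8.13
tool_pos: [0.528, 0.0725, 0.1453]
tool_rot: [-3.13, 0.269, -0.001]
contact_force: [0.4, 0.7, -4.7]
opening: 0.032
grip_force: 79.8
t 8.1333 pos [0.528  0.0725 0.1453] yaw -0.1711699456401463 tilt z [ 0.0005 -0.     -1.    ] F [ 0.422   0.6644 -4.7285] open 0.03200296149816188 grip 79.80886101722717
tool delta mm [-0.217   0.7245  9.5972]
```

```bash
python3 -m handwheel '[{"tx":0,"ty":0.5,"tz":3,"roll":0},{"tx":0,"ty":0,"tz":3,"roll":0},{"tx":0,"ty":0,"tz":2,"roll":0},{"tx":0,"ty":0,"tz":1.5,"roll":0},{"tx":0,"ty":0,"tz":0,"roll":0},{"tx":0,"ty":0,"tz":0,"roll":0}]'
python3 go.py 0.5277 0.0718 0.1357
```

```text
t: 8.63
tool_pos: [0.5279, 0.072, 0.1358]
tool_rot: [-3.13, 0.269, -0.001]
contact_force: [-1.5, 0.8, -2.8]
opening: 0.0317
grip_force: 79.9
t 8.6333 pos [0.5279 0.072  0.1358] yaw -0.17123158329515387 tilt z [ 0.0005 -0.     -1.    ] F [-1.5109  0.7535 -2.7846] open 0.031660482737705394 grip 79.85632538795471
tool delta mm [-0.1536  0.1789  0.1084]
```

```bash
python3 -m handwheel '[{"tx":0,"ty":0,"tz":0.6,"roll":0},{"tx":0,"ty":0,"tz":0,"roll":0},{"tx":0,"ty":0,"tz":0,"roll":0}]'
python3 -m handwheel '[{"tx":0,"ty":0,"tz":0,"roll":0},{"tx":0,"ty":0,"tz":0,"roll":0},{"tx":0,"ty":0,"tz":0,"roll":0},{"tx":0,"ty":0,"tz":0,"roll":0},{"tx":0,"ty":0,"tz":0,"roll":0}]' 60
python3 -m handwheel '[{"tx":0,"ty":0,"tz":-10,"roll":0},{"tx":0,"ty":0,"tz":-20,"roll":0},{"tx":0,"ty":0,"tz":-20,"roll":0},{"tx":0,"ty":0,"tz":-20,"roll":0},{"tx":0,"ty":0,"tz":-20,"roll":0},{"tx":0,"ty":0,"tz":-10,"roll":0},{"tx":0,"ty":0,"tz":0,"roll":0},{"tx":0,"ty":0,"tz":0,"roll":0}]'
python3 go.py 0.6065 -0.0379 0.2365
python3 - <<'E'
from vis import *
a=[]
for n in('scene','side'):
    p,d=optics.get_image(n); a.append(p[:,:,::-1]); m=near(n,hsvmask(p,'blue'),'white',40); w=world(n,d,m); w=w[(w[:,2]>.1)]
    print(n,'blue ring',len(w),w[:,2].min(),np.percentile(w[:,2],97),*circ(w[:,:2],.0235))
cv2.imwrite('pics/p1.png',cv2.resize(np.hstack([a[0][80:300,180:430],a[1][60:280,180:430]]),None,fx=1.6,fy=1.6))
E
```

```text
t: 8.88
tool_pos: [0.528, 0.072, 0.1357]
tool_rot: [3.13, -0.269, 0.001]
contact_force: [-2.9, -0.2, 2.9]
opening: 0.0319
grip_force: 80.2
t: 9.3
tool_pos: [0.5279, 0.072, 0.135]
tool_rot: [-3.13, 0.269, -0.001]
contact_force: [-0.3, 0.3, 0.8]
opening: 0.0599
grip_force: 0.0
t: 9.97
tool_pos: [0.5279, 0.072, 0.2354]
tool_rot: [-3.13, 0.269, -0.002]
contact_force: [-0.6, -0.6, 0.3]
opening: 0.0603
grip_force: 0.0
t 9.9667 pos [0.5279 0.072  0.2354] yaw -0.17118054452968334 tilt z [ 0.0012 -0.     -1.    ] F [-0.632  -0.5538  0.2948] open 0.06033959605155922 grip 0.0
tool delta mm [96.1697 94.8637 -1.0536]
scene blue ring 91 0.11147239255858432 0.1157153826062663 [0.5257 0.0697] 0.0006216672305946504
side blue ring 241 0.10975549644535687 0.11598451207490842 [0.5268 0.0706] 0.0006043018743791366
```

View pics/p1.png

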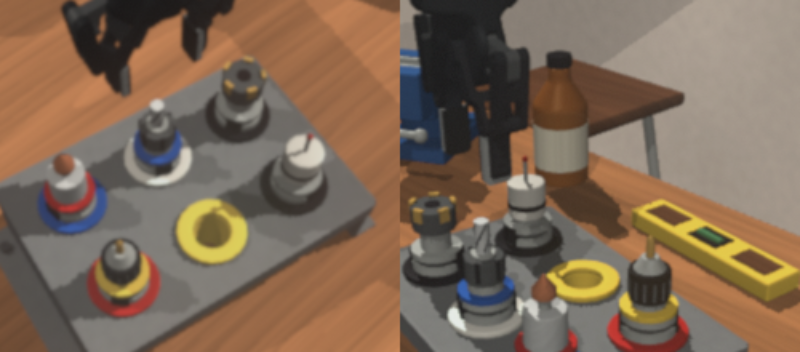

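The blue holder is upright and seated in the white pocket (158,150 left; 487,300 right), its ring top at the same height as before. Next is the yellow holder in the red pocket.

```bash
python3 -m handwheel '[{"tx":12,"ty":12,"tz":0,"roll":0},{"tx":20,"ty":20,"tz":0,"roll":0},{"tx":22,"ty":22,"tz":0,"roll":0},{"tx":22,"ty":22,"tz":0,"roll":0},{"tx":13,"ty":13,"tz":0,"roll":0},{"tx":6,"ty":6,"tz":0,"roll":0},{"tx":0,"ty":0,"tz":0,"roll":0},{"tx":0,"ty":0,"tz":0,"roll":0},{"tx":0,"ty":0,"tz":0,"roll":0}]'
python3 go.py 0.6058 -0.0378 0.1360
```

```text
t: 10.82
tool_pos: [0.6043, -0.0368, 0.2342]
tool_rot: [-3.13, 0.267, 0.002]
contact_force: [-0.5, -0.4, 0.1]
opening: 0.0599
grip_force: 0.0
t 10.8167 pos [ 0.6043 -0.0368  0.2342] yaw -0.17027903656896806 tilt z [-0.0015  0.0007 -1.    ] F [-0.4835 -0.4172  0.1382] open 0.059935561084589424 grip 0.0
tool delta mm [ 1.7724  0.8004 98.1771]
```

```bash
python3 -m handwheel '[{"tx":0.8,"ty":0.8,"tz":10,"roll":0},{"tx":0,"ty":0,"tz":20,"roll":0},{"tx":0,"ty":0,"tz":20,"roll":0},{"tx":0,"ty":0,"tz":20,"roll":0},{"tx":0,"ty":0,"tz":18,"roll":0},{"tx":0,"ty":0,"tz":9,"roll":0},{"tx":0,"ty":0,"tz":0,"roll":0},{"tx":0,"ty":0,"tz":0,"roll":0},{"tx":0,"ty":0,"tz":0,"roll":0}]' 
python3 go.py 0.6058 -0.0378 0.1360
```

```text
t: 11.57
tool_pos: [0.6065, -0.0386, 0.1393]
tool_rot: [3.13, -0.268, 0.004]
contact_force: [1.2, -0.5, -0.2]
opening: 0.06
grip_force: 0.0
t 11.5667 pos [ 0.6065 -0.0386  0.1393] yaw -0.17077819649495854 tilt z [ 0.0022 -0.0004 -1.    ] F [ 1.1553 -0.5179 -0.2068] open 0.06000163312611873 grip 0.0
tool delta mm [-0.8536 -0.6902  3.3288]
```

```bash
python3 -m handwheel '[{"tx":0,"ty":-0.5,"tz":2.5,"roll":0},{"tx":0,"ty":0,"tz":0,"roll":0},{"tx":0,"ty":0,"tz":0,"roll":0}]' 
python3 -m handwheel '[{"tx":0,"ty":0,"tz":0,"roll":0},{"tx":0,"ty":0,"tz":0,"roll":0},{"tx":0,"ty":0,"tz":0,"roll":0},{"tx":0,"ty":0,"tz":0,"roll":0},{"tx":0,"ty":0,"tz":0,"roll":0},{"tx":0,"ty":0,"tz":0,"roll":0}]' 20 80
python3 go.py 0.6058 -0.0378 0.1360
python3 -m handwheel '[{"tx":0,"ty":0,"tz":-5,"roll":0},{"tx":0,"ty":0,"tz":-10,"roll":0},{"tx":0,"ty":0,"tz":-15,"roll":0},{"tx":0,"ty":0,"tz":-15,"roll":0},{"tx":0,"ty":0,"tz":-15,"roll":0},{"tx":0,"ty":0,"tz":-15,"roll":0},{"tx":0,"ty":0,"tz":-15,"roll":0},{"tx":0,"ty":0,"tz":-5,"roll":0},{"tx":0,"ty":0,"tz":0,"roll":0},{"tx":0,"ty":0,"tz":0,"roll":0},{"tx":0,"ty":0,"tz":0,"roll":0}]'
python3 go.py 0.6216 0.0560 0.2315
```

```text
t: 11.82
tool_pos: [0.6063, -0.0383, 0.1362]
tool_rot: [3.13, -0.268, 0.002]
contact_force: [-0.0, 0.2, 0.8]
opening: 0.0598
grip_force: 0.0
t: 12.32
tool_pos: [0.6063, -0.038, 0.1362]
tool_rot: [-3.13, 0.268, -0.002]
contact_force: [-0.1, 3.5, 4.6]
opening: 0.032
grip_force: 79.5
t 12.3167 pos [ 0.6063 -0.038   0.1362] yaw -0.17116213914290893 tilt z [ 0.0012  0.0004 -1.    ] F [-0.0982  3.5396  4.6345] open 0.031973817801246265 grip 79.50807094573975
tool delta mm [-0.5471 -0.1481  0.1693]
t: 13.23
tool_pos: [0.605, -0.0382, 0.2286]
tool_rot: [-3.13, 0.269, 0.005]
contact_force: [-0.2, 0.6, -4.0]
opening: 0.0317
grip_force: 79.8
t 13.2333 pos [ 0.605  -0.0382  0.2286] yaw -0.17129534934316712 tilt z [-0.003   0.0004 -1.    ] F [-0.1561  0.5827 -3.9601] open 0.03168233582057964 grip 79.78243947029114
tool delta mm [  0.3311 -95.6851  -2.9536]
```

```bash
python3 -m handwheel '[{"tx":0,"ty":-8,"tz":0,"roll":0},{"tx":0,"ty":-15,"tz":0,"roll":0},{"tx":0,"ty":-20,"tz":0,"roll":0},{"tx":0,"ty":-20,"tz":0,"roll":0},{"tx":0,"ty":-18,"tz":0,"roll":0},{"tx":0,"ty":-10,"tz":0,"roll":0},{"tx":0,"ty":-4,"tz":0,"roll":0},{"tx":0,"ty":0,"tz":0,"roll":0},{"tx":0,"ty":0,"tz":0,"roll":0},{"tx":0,"ty":0,"tz":0,"roll":0}]'
python3 go.py 0.6220 0.0560 0.1362
python3 - <<'E'
from vis import *
o=ctrl.get_obs()['tool_pos']
for n in('scene','side'):
    p,d=optics.get_image(n); m=near(n,hsvmask(p,'red'),'redP'); w=world(n,d,m)
    g=abs(w[:,2]-.09)<.006; uv=np.argwhere(m&(d>0))[:,::-1][g]
    x,e=circ(plane(n,uv,.0903)[:,:2],.033); print(n,'red collar',x,e,'-> yellow pocket',x+.095*np.array([.170,.9854]))
    w=world(n,d,hsvmask(p,'yellow'))
    w=w[(np.hypot(*(w[:,:2]-o[:2]).T)<.035)&(w[:,2]>.14)&(w[:,2]<.22)]
    print('   held ring',len(w),w[:,2].min(),w[:,2].max(),*circ(w[:,:2],.0235),'tcp',o)
E
```

```text
t: 14.07
tool_pos: [0.622, 0.0547, 0.2303]
tool_rot: [3.13, -0.27, -0.0]
contact_force: [0.6, -0.3, -3.9]
opening: 0.032
grip_force: 79.9
t 14.0667 pos [0.622  0.0547 0.2303] yaw -0.17188815500179275 tilt z [-0.0003 -0.0004 -1.    ] F [ 0.6018 -0.3486 -3.8811] open 0.03200161835932268 grip 79.93857264518738
tool delta mm [-0.1665 -1.3061 94.0741]
scene red collar [ 0.6067 -0.0385] 0.001227371512324986 -> yellow pocket [0.6229 0.0551]
   held ring 238 0.2024117701413583 0.219522497521199 [0.6209 0.0533] 0.00033442056876886207 tcp [0.622  0.0547 0.2303]
side red collar [ 0.6043 -0.0405] 0.0009486523733666999 -> yellow pocket [0.6205 0.0531]
   held ring 224 0.20434403786233973 0.21671151425439183 [0.6216 0.0526] 0.0006009987560487741 tcp [0.622  0.0547 0.2303]
```

```bash
python3 -m handwheel '[{"tx":0,"ty":-1,"tz":5,"roll":0},{"tx":0,"ty":0,"tz":12,"roll":0},{"tx":0,"ty":0,"tz":14,"roll":0},{"tx":0,"ty":0,"tz":14,"roll":0},{"tx":0,"ty":0,"tz":12,"roll":0},{"tx":0,"ty":0,"tz":10,"roll":0},{"tx":0,"ty":0,"tz":8,"roll":0},{"tx":0,"ty":0,"tz":6,"roll":0},{"tx":0,"ty":0,"tz":4,"roll":0},{"tx":0,"ty":0,"tz":0,"roll":0},{"tx":0,"ty":0,"tz":0,"roll":0}]'
python3 go.py 0.6220 0.0560 0.1362
```

```text
t: 15.08
tool_pos: [0.6225, 0.0564, 0.1457]
tool_rot: [-3.13, 0.269, -0.001]
contact_force: [-0.1, 0.4, -4.1]
opening: 0.0318
grip_force: 79.9
t 15.0833 pos [0.6225 0.0564 0.1457] yaw -0.17115141896852837 tilt z [ 0.0005 -0.     -1.    ] F [-0.1399  0.4252 -4.0666] open 0.03183176623274212 grip 79.9402642250061
tool delta mm [-0.4061  0.4345  9.5081]
```

```bash
python3 -m handwheel '[{"tx":0,"ty":0,"tz":3,"roll":0},{"tx":0,"ty":0,"tz":3,"roll":0},{"tx":0,"ty":0,"tz":2,"roll":0},{"tx":0,"ty":0,"tz":1.5,"roll":0},{"tx":0,"ty":0,"tz":0,"roll":0},{"tx":0,"ty":0,"tz":0,"roll":0}]'
python3 go.py 0.6220 0.0560 0.1362
```

```text
t: 15.58
tool_pos: [0.6224, 0.0563, 0.1362]
tool_rot: [-3.13, 0.269, -0.001]
contact_force: [-0.0, 0.4, -2.0]
opening: 0.0321
grip_force: 80.1
t 15.5833 pos [0.6224 0.0563 0.1362] yaw -0.17121278000437118 tilt z [ 0.0004 -0.     -1.    ] F [-0.0113  0.4372 -1.9651] open 0.03207510045758079 grip 80.07861971855164
tool delta mm [-0.3091  0.3909  0.0319]
```

```bash
python3 -m handwheel '[{"tx":0,"ty":0,"tz":0.6,"roll":0},{"tx":0,"ty":0,"tz":0,"roll":0},{"tx":0,"ty":0,"tz":0,"roll":0}]'
python3 -m handwheel '[{"tx":0,"ty":0,"tz":0,"roll":0},{"tx":0,"ty":0,"tz":0,"roll":0},{"tx":0,"ty":0,"tz":0,"roll":0},{"tx":0,"ty":0,"tz":0,"roll":0},{"tx":0,"ty":0,"tz":0,"roll":0}]' 60
python3 -m handwheel '[{"tx":0,"ty":0,"tz":-10,"roll":0},{"tx":0,"ty":0,"tz":-20,"roll":0},{"tx":0,"ty":0,"tz":-20,"roll":0},{"tx":0,"ty":0,"tz":-20,"roll":0},{"tx":0,"ty":0,"tz":-20,"roll":0},{"tx":0,"ty":0,"tz":-10,"roll":0},{"tx":0,"ty":0,"tz":0,"roll":0},{"tx":0,"ty":0,"tz":0,"roll":0}]'
python3 go.py 0.5125 -0.0216 0.1362
python3 - <<'E'
from vis import *
a=[]
for n in('scene','side'):
    p,d=optics.get_image(n); a.append(p[:,:,::-1]); m=near(n,hsvmask(p,'yellow'),'yellowP',40); w=world(n,d,m); w=w[(w[:,2]>.104)&(w[:,2]<.13)]
    print(n,'yellow ring',len(w),np.percentile(w[:,2],97),*circ(w[:,:2],.0235))
cv2.imwrite('pics/p2.png',cv2.resize(np.hstack([a[0][80:300,180:430],a[1][60:280,180:430]]),None,fx=1.6,fy=1.6))
E
```

```text
t: 15.83
tool_pos: [0.6225, 0.0563, 0.1362]
tool_rot: [3.13, -0.269, 0.001]
contact_force: [-2.6, 0.4, 2.0]
opening: 0.0319
grip_force: 80.2
t: 16.25
tool_pos: [0.6224, 0.0563, 0.1354]
tool_rot: [-3.13, 0.269, -0.001]
contact_force: [-0.0, 0.4, -0.7]
opening: 0.0599
grip_force: 0.0
t: 16.92
tool_pos: [0.6225, 0.0563, 0.2359]
tool_rot: [-3.13, 0.269, -0.002]
contact_force: [-0.1, -0.3, -0.0]
opening: 0.0602
grip_force: 0.0
t 16.9167 pos [0.6225 0.0563 0.2359] yaw -0.1712279819951786 tilt z [ 0.0013 -0.     -1.    ] F [-0.1392 -0.2804 -0.0111] open 0.06017914669449868 grip 0.0
tool delta mm [-95.1956  95.538   99.5475]
scene yellow ring 305 0.11556612210074133 [0.622  0.0562] 0.00037626747404419583
side yellow ring 264 0.1166940968756859 [0.6218 0.0552] 0.0004164984027478502
```

View pics/p2.png

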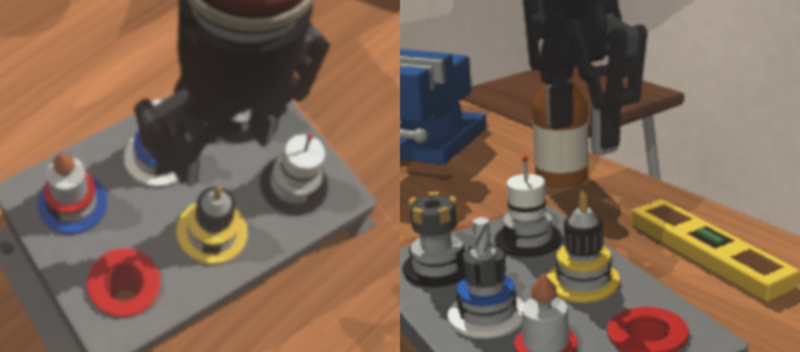

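The yellow holder is seated upright in the yellow pocket (213,230 left; 583,280 right) and the red pocket (123,283) is empty. Next is the red holder in the blue pocket.

```bash
python3 -m handwheel '[{"tx":-12,"ty":12,"tz":0,"roll":0},{"tx":-20,"ty":20,"tz":0,"roll":0},{"tx":-22,"ty":22,"tz":0,"roll":0},{"tx":-22,"ty":22,"tz":0,"roll":0},{"tx":-13,"ty":13,"tz":0,"roll":0},{"tx":-6,"ty":6.5,"tz":0,"roll":0},{"tx":0,"ty":0,"tz":0,"roll":0},{"tx":0,"ty":0,"tz":0,"roll":0},{"tx":0,"ty":0,"tz":0,"roll":0}]'
python3 -m handwheel '[{"tx":0,"ty":0,"tz":10,"roll":0},{"tx":0,"ty":0,"tz":20,"roll":0},{"tx":0,"ty":0,"tz":20,"roll":0},{"tx":0,"ty":0,"tz":0,"roll":0},{"tx":0,"ty":0,"tz":0,"roll":0},{"tx":0,"ty":0,"tz":0,"roll":0}]' 
python3 go.py 0.5125 -0.0216 0.1362
```

```text
t: 17.77
tool_pos: [0.5129, -0.0212, 0.235]
tool_rot: [-3.13, 0.268, 0.0]
contact_force: [0.3, 0.6, 0.9]
opening: 0.06
grip_force: 0.0
t: 18.27
tool_pos: [0.5129, -0.0214, 0.1858]
tool_rot: [3.13, -0.268, 0.001]
contact_force: [-0.8, -0.5, 1.3]
opening: 0.0599
grip_force: 0.0
t 18.2667 pos [ 0.5129 -0.0214  0.1858] yaw -0.17074105049525323 tilt z [ 0.0005 -0.     -1.    ] F [-0.8111 -0.4731  1.3256] open 0.05994103151913208 grip 0.0
tool delta mm [-0.4021  0.2737 49.5874]
```

```bash
python3 -m handwheel '[{"tx":-0.5,"ty":0.3,"tz":10,"roll":0},{"tx":0,"ty":0,"tz":18,"roll":0},{"tx":0,"ty":0,"tz":15,"roll":0},{"tx":0,"ty":0,"tz":6.5,"roll":0},{"tx":0,"ty":0,"tz":0,"roll":0},{"tx":0,"ty":0,"tz":0,"roll":0},{"tx":0,"ty":0,"tz":0,"roll":0}]' 
python3 -m handwheel '[{"tx":0,"ty":0,"tz":0,"roll":0},{"tx":0,"ty":0,"tz":0,"roll":0},{"tx":0,"ty":0,"tz":0,"roll":0},{"tx":0,"ty":0,"tz":0,"roll":0},{"tx":0,"ty":0,"tz":0,"roll":0},{"tx":0,"ty":0,"tz":0,"roll":0}]' 20 80
python3 go.py 0.5125 -0.0216 0.1362
```

```text
t: 18.85
tool_pos: [0.5126, -0.0219, 0.1371]
tool_rot: [3.13, -0.269, 0.003]
contact_force: [-0.1, -0.1, 0.4]
opening: 0.0598
grip_force: 0.0
t: 19.35
tool_pos: [0.5126, -0.0215, 0.1373]
tool_rot: [-3.129, 0.268, -0.003]
contact_force: [-1.3, 3.2, 5.8]
opening: 0.0318
grip_force: 79.0
t 19.35 pos [ 0.5126 -0.0215  0.1373] yaw -0.17108591365937445 tilt z [ 0.002   0.0005 -1.    ] F [-1.3273  3.1975  5.847 ] open 0.03182310962724371 grip 78.97173643112183
tool delta mm [-0.0759  0.1169  1.0937]
```

```bash
python3 -m handwheel '[{"tx":0,"ty":0,"tz":-5,"roll":0},{"tx":0,"ty":0,"tz":-10,"roll":0},{"tx":0,"ty":0,"tz":-15,"roll":0},{"tx":0,"ty":0,"tz":-15,"roll":0},{"tx":0,"ty":0,"tz":-15,"roll":0},{"tx":0,"ty":0,"tz":-15,"roll":0},{"tx":0,"ty":0,"tz":-15,"roll":0},{"tx":0,"ty":0,"tz":-5,"roll":0},{"tx":0,"ty":0,"tz":0,"roll":0},{"tx":0,"ty":0,"tz":0,"roll":0},{"tx":0,"ty":0,"tz":0,"roll":0}]'
python3 -m handwheel '[{"tx":8,"ty":0,"tz":0,"roll":0},{"tx":15,"ty":0,"tz":0,"roll":0},{"tx":20,"ty":0,"tz":0,"roll":0},{"tx":20,"ty":0,"tz":0,"roll":0},{"tx":18,"ty":0,"tz":0,"roll":0},{"tx":10,"ty":0,"tz":0,"roll":0},{"tx":4,"ty":0,"tz":0,"roll":0},{"tx":0,"ty":0,"tz":0,"roll":0},{"tx":0,"ty":0,"tz":0,"roll":0},{"tx":0,"ty":0,"tz":0,"roll":0}]'
python3 go.py 0.6062 -0.0378 0.1371
python3 - <<'E'
from vis import *
o=ctrl.get_obs()['tool_pos']
for n in('scene','side'):
    p,d=optics.get_image(n); m=near(n,hsvmask(p,'blue'),'blueP'); w=world(n,d,m)
    g=abs(w[:,2]-.09)<.006; uv=np.argwhere(m&(d>0))[:,::-1][g]
    x,e=circ(plane(n,uv,.0903)[:,:2],.033); print(n,'blue collar',x,e,'-> red pocket',x+.095*np.array([.9854,-.170]))
    w=world(n,d,hsvmask(p,'red'))
    w=w[(np.hypot(*(w[:,:2]-o[:2]).T)<.035)&(w[:,2]>.14)&(w[:,2]<.22)]
    print('   held ring',len(w),w[:,2].min(),w[:,2].max(),*circ(w[:,:2],.0235),'tcp',o)
E
```

```text
t: 20.27
tool_pos: [0.5108, -0.0217, 0.2288]
tool_rot: [-3.13, 0.269, 0.005]
contact_force: [0.8, 0.6, -7.5]
opening: 0.0319
grip_force: 80.2
t: 21.1
tool_pos: [0.6046, -0.0378, 0.2304]
tool_rot: [-3.13, 0.268, 0.002]
contact_force: [-1.0, 0.1, -6.8]
opening: 0.0317
grip_force: 80.1
t 21.1 pos [ 0.6046 -0.0378  0.2304] yaw -0.17112221450486229 tilt z [-0.0012  0.0002 -1.    ] F [-0.9635  0.0797 -6.7725] open 0.031726958850651917 grip 80.14224171638489
tool delta mm [ 1.6899 -0.2273 93.3435]
scene blue collar [ 0.5073 -0.0532] 0.0006482703786237359 -> red pocket [ 0.6009 -0.0694]
   held ring 210 0.1843924481867808 0.21659763318770964 [ 0.604  -0.0396] 0.0002530882191541812 tcp [ 0.6046 -0.0378  0.2304]
side blue collar [ 0.5112 -0.0247] 0.0006849465320864639 -> red pocket [ 0.6048 -0.0408]
   held ring 241 0.20343349894265533 0.20874002681467912 [ 0.6047 -0.0395] 0.0004466936876847856 tcp [ 0.6046 -0.0378  0.2304]
```

```bash
python3 -m handwheel '[{"tx":0.8,"ty":0,"tz":5,"roll":0},{"tx":0,"ty":0,"tz":12,"roll":0},{"tx":0,"ty":0,"tz":14,"roll":0},{"tx":0,"ty":0,"tz":14,"roll":0},{"tx":0,"ty":0,"tz":12,"roll":0},{"tx":0,"ty":0,"tz":10,"roll":0},{"tx":0,"ty":0,"tz":8,"roll":0},{"tx":0,"ty":0,"tz":6,"roll":0},{"tx":0,"ty":0,"tz":4,"roll":0},{"tx":0,"ty":0,"tz":0,"roll":0},{"tx":0,"ty":0,"tz":0,"roll":0}]'
python3 go.py 0.6062 -0.0378 0.1371
```

```text
t: 22.12
tool_pos: [0.6065, -0.0382, 0.1461]
tool_rot: [3.13, -0.269, 0.001]
contact_force: [-0.7, 1.1, -7.1]
opening: 0.032
grip_force: 80.2
t 22.1167 pos [ 0.6065 -0.0382  0.1461] yaw -0.17120662021710623 tilt z [ 0.0005 -0.0001 -1.    ] F [-0.6896  1.0543 -7.0982] open 0.03200561959573199 grip 80.18624424934387
tool delta mm [-0.3154 -0.3178  9.0098]
```

```bash
python3 -m handwheel '[{"tx":0,"ty":0,"tz":3,"roll":0},{"tx":0,"ty":0,"tz":3,"roll":0},{"tx":0,"ty":0,"tz":2,"roll":0},{"tx":0,"ty":0,"tz":1.5,"roll":0},{"tx":0,"ty":0,"tz":0,"roll":0},{"tx":0,"ty":0,"tz":0,"roll":0}]'
python3 go.py 0.6062 -0.0378 0.1371
```

```text
t: 22.62
tool_pos: [0.6064, -0.0382, 0.1374]
tool_rot: [3.13, -0.269, 0.001]
contact_force: [-3.1, 1.4, 1.2]
opening: 0.0321
grip_force: 80.8
t 22.6167 pos [ 0.6064 -0.0382  0.1374] yaw -0.17119855337236914 tilt z [ 0.0005 -0.0002 -1.    ] F [-3.1433  1.4328  1.1937] open 0.03210751601255614 grip 80.78598618507385
tool delta mm [-0.2635 -0.3141  0.2933]
```

Force shows it has seated. Releasing.

```bash
python3 -m handwheel '[{"tx":0,"ty":0,"tz":0,"roll":0},{"tx":0,"ty":0,"tz":0,"roll":0},{"tx":0,"ty":0,"tz":0,"roll":0},{"tx":0,"ty":0,"tz":0,"roll":0},{"tx":0,"ty":0,"tz":0,"roll":0}]' 60
python3 -m handwheel '[{"tx":0,"ty":0,"tz":-10,"roll":0},{"tx":0,"ty":0,"tz":-20,"roll":0},{"tx":0,"ty":0,"tz":-20,"roll":0},{"tx":0,"ty":0,"tz":-20,"roll":0},{"tx":0,"ty":0,"tz":-20,"roll":0},{"tx":0,"ty":0,"tz":-10,"roll":0},{"tx":0,"ty":0,"tz":0,"roll":0},{"tx":0,"ty":0,"tz":0,"roll":0}]'
python3 go.py 0.5279 0.0720 0.1362
python3 - <<'E'
from vis import *
a=[]
for n in('scene','side'):
    p,d=optics.get_image(n); a.append(p[:,:,::-1]); m=near(n,hsvmask(p,'red'),'redP',40); w=world(n,d,m); w=w[(w[:,2]>.104)&(w[:,2]<.13)]
    print(n,'red ring',len(w),np.percentile(w[:,2],97),*circ(w[:,:2],.0235))
cv2.imwrite('pics/p3.png',cv2.resize(np.hstack([a[0][80:300,180:430],a[1][60:280,180:430]]),None,fx=1.6,fy=1.6))
E
```

```text
t: 23.03
tool_pos: [0.6067, -0.0382, 0.1369]
tool_rot: [3.13, -0.269, 0.002]
contact_force: [-0.2, -0.1, -0.2]
opening: 0.0598
grip_force: 0.0
t: 23.7
tool_pos: [0.6064, -0.0382, 0.2369]
tool_rot: [3.13, -0.269, 0.002]
contact_force: [-0.5, 0.7, -1.0]
opening: 0.0601
grip_force: 0.0
t 23.7 pos [ 0.6064 -0.0382  0.2369] yaw -0.1712123007352759 tilt z [ 0.0013 -0.0002 -1.    ] F [-0.4554  0.6965 -0.9909] open 0.06009507519834082 grip 0.0
tool delta mm [-96.2875 -95.1596 100.5391]
scene red ring 256 0.11558147897025844 [ 0.6058 -0.0386] 0.00017157959334946835
side red ring 258 0.11562031509848743 [ 0.6062 -0.0397] 0.0005914692134209865
```

View pics/p3.png

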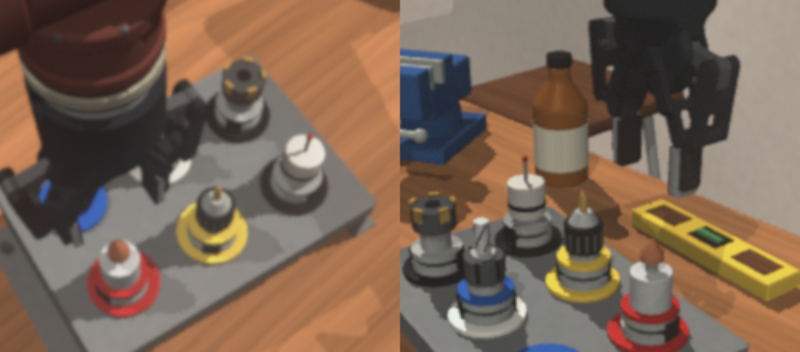

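The red holder is seated in the red pocket (123,275 left; 650,310 right) and the blue pocket is empty. Now back to the blue holder in the white pocket.

```bash
python3 -m handwheel '[{"tx":-12,"ty":-12,"tz":0,"roll":0},{"tx":-20,"ty":-20,"tz":0,"roll":0},{"tx":-22,"ty":-22,"tz":0,"roll":0},{"tx":-22,"ty":-22,"tz":0,"roll":0},{"tx":-14,"ty":-13,"tz":0,"roll":0},{"tx":-6,"ty":-6,"tz":0,"roll":0},{"tx":0,"ty":0,"tz":0,"roll":0},{"tx":0,"ty":0,"tz":0,"roll":0},{"tx":0,"ty":0,"tz":0,"roll":0}]'
python3 -m handwheel '[{"tx":0,"ty":0,"tz":10,"roll":0},{"tx":0,"ty":0,"tz":20,"roll":0},{"tx":0,"ty":0,"tz":20,"roll":0},{"tx":0,"ty":0,"tz":0,"roll":0},{"tx":0,"ty":0,"tz":0,"roll":0},{"tx":0,"ty":0,"tz":0,"roll":0}]' 
python3 go.py 0.5279 0.0720 0.1362
```

```text
t: 24.55
tool_pos: [0.5281, 0.0713, 0.236]
tool_rot: [3.13, -0.27, -0.0]
contact_force: [-0.8, -0.3, -0.5]
opening: 0.06
grip_force: 0.0
t: 25.05
tool_pos: [0.5283, 0.0714, 0.1868]
tool_rot: [3.13, -0.27, 0.001]
contact_force: [0.0, -0.4, 0.0]
opening: 0.0602
grip_force: 0.0
t 25.05 pos [0.5283 0.0714 0.1868] yaw -0.17192347201536534 tilt z [ 0.0005 -0.     -1.    ] F [ 0.0142 -0.4396  0.0378] open 0.060160368946780673 grip 0.0
tool delta mm [-0.5487 -0.4942 50.6065]
```

```bash
python3 -m handwheel '[{"tx":-0.5,"ty":-0.5,"tz":10,"roll":0},{"tx":0,"ty":0,"tz":18,"roll":0},{"tx":0,"ty":0,"tz":15,"roll":0},{"tx":0,"ty":0,"tz":7.5,"roll":0},{"tx":0,"ty":0,"tz":0,"roll":0},{"tx":0,"ty":0,"tz":0,"roll":0},{"tx":0,"ty":0,"tz":0,"roll":0}]' 
python3 -m handwheel '[{"tx":0,"ty":0,"tz":0,"roll":0},{"tx":0,"ty":0,"tz":0,"roll":0},{"tx":0,"ty":0,"tz":0,"roll":0},{"tx":0,"ty":0,"tz":0,"roll":0},{"tx":0,"ty":0,"tz":0,"roll":0},{"tx":0,"ty":0,"tz":0,"roll":0}]' 20 80
python3 go.py 0.5279 0.0720 0.1362
python3 -m handwheel '[{"tx":0,"ty":0,"tz":-5,"roll":0},{"tx":0,"ty":0,"tz":-10,"roll":0},{"tx":0,"ty":0,"tz":-15,"roll":0},{"tx":0,"ty":0,"tz":-15,"roll":0},{"tx":0,"ty":0,"tz":-15,"roll":0},{"tx":0,"ty":0,"tz":-15,"roll":0},{"tx":0,"ty":0,"tz":-15,"roll":0},{"tx":0,"ty":0,"tz":-5,"roll":0},{"tx":0,"ty":0,"tz":0,"roll":0},{"tx":0,"ty":0,"tz":0,"roll":0},{"tx":0,"ty":0,"tz":0,"roll":0}]'
python3 go.py 0.5125 -0.0216 0.2362
```

```text
t: 25.63
tool_pos: [0.5282, 0.0724, 0.1371]
tool_rot: [-3.13, 0.268, -0.003]
contact_force: [-0.4, 0.2, 0.6]
opening: 0.0598
grip_force: 0.0
t: 26.13
tool_pos: [0.5282, 0.0723, 0.1373]
tool_rot: [3.13, -0.269, 0.003]
contact_force: [-2.1, -0.7, 5.0]
opening: 0.032
grip_force: 79.0
t 26.1333 pos [0.5282 0.0723 0.1373] yaw -0.17115189003004133 tilt z [ 0.0021 -0.0002 -1.    ] F [-2.1203 -0.6635  4.996 ] open 0.031988716060897704 grip 79.04963850975037
tool delta mm [-0.2415  0.3802  1.0993]
t: 27.05
tool_pos: [0.5265, 0.0724, 0.2291]
tool_rot: [3.13, -0.269, -0.005]
contact_force: [-0.4, 0.2, -4.8]
opening: 0.0316
grip_force: 79.7
t 27.05 pos [0.5265 0.0724 0.2291] yaw -0.17123509126250613 tilt z [-0.0029  0.     -1.    ] F [-0.3757  0.2483 -4.7623] open 0.03162421305862232 grip 79.66609239578247
tool delta mm [ 2.2372 95.0262 -7.0987]
```

```bash
python3 -m handwheel '[{"tx":0,"ty":8,"tz":0,"roll":0},{"tx":0,"ty":15,"tz":0,"roll":0},{"tx":0,"ty":20,"tz":0,"roll":0},{"tx":0,"ty":20,"tz":0,"roll":0},{"tx":0,"ty":18,"tz":0,"roll":0},{"tx":0,"ty":10,"tz":0,"roll":0},{"tx":0,"ty":4,"tz":0,"roll":0},{"tx":0,"ty":0,"tz":0,"roll":0},{"tx":0,"ty":0,"tz":0,"roll":0},{"tx":0,"ty":0,"tz":0,"roll":0}]'
python3 go.py 0.5125 -0.0216 0.1373
python3 - <<'E'
from vis import *
o=ctrl.get_obs()['tool_pos']
for n in('scene','side'):
    p,d=optics.get_image(n); m=near(n,hsvmask(p,'blue'),'blueP'); w=world(n,d,m)
    g=abs(w[:,2]-.09)<.006; uv=np.argwhere(m&(d>0))[:,::-1][g]
    if len(uv)>50: print(n,'blue collar',*circ(plane(n,uv,.0903)[:,:2],.033))
    w=world(n,d,hsvmask(p,'blue'))
    w=w[(np.hypot(*(w[:,:2]-o[:2]).T)<.035)&(w[:,2]>.14)&(w[:,2]<.22)]
    print('   held ring',len(w),w[:,2].min(),w[:,2].max(),*circ(w[:,:2],.0235),'tcp',o)
E
```

```text
t: 27.88
tool_pos: [0.5112, -0.0205, 0.2306]
tool_rot: [-3.13, 0.267, 0.0]
contact_force: [-0.9, 0.3, -5.6]
opening: 0.032
grip_force: 80.0
t 27.8833 pos [ 0.5112 -0.0205  0.2306] yaw -0.1704353900430395 tilt z [-0.0002  0.0005 -1.    ] F [-0.8743  0.2833 -5.6155] open 0.03195605009697259 grip 80.00595688819885
tool delta mm [ 1.473   0.8874 93.3468]
scene blue collar [ 0.512 -0.023] 0.0012776588862145888
   held ring 185 0.20410832271049428 0.21360419435978872 [ 0.5103 -0.0226] 0.0004865555866179032 tcp [ 0.5112 -0.0205  0.2306]
side blue collar [ 0.5111 -0.0245] 0.0007093322449075526
   held ring 275 0.2033304466232116 0.20916472610472092 [ 0.5107 -0.0219] 0.00024622031100016845 tcp [ 0.5112 -0.0205  0.2306]
```

```bash
python3 -m handwheel '[{"tx":0.8,"ty":1,"tz":5,"roll":0},{"tx":0,"ty":0,"tz":12,"roll":0},{"tx":0,"ty":0,"tz":14,"roll":0},{"tx":0,"ty":0,"tz":14,"roll":0},{"tx":0,"ty":0,"tz":12,"roll":0},{"tx":0,"ty":0,"tz":10,"roll":0},{"tx":0,"ty":0,"tz":8,"roll":0},{"tx":0,"ty":0,"tz":6,"roll":0},{"tx":0,"ty":0,"tz":4,"roll":0},{"tx":0,"ty":0,"tz":0,"roll":0},{"tx":0,"ty":0,"tz":0,"roll":0}]'
python3 go.py 0.5125 -0.0216 0.1373
```

```text
t: 28.9
tool_pos: [0.512, -0.0224, 0.1461]
tool_rot: [3.13, -0.269, 0.001]
contact_force: [-0.1, -0.0, -4.3]
opening: 0.0317
grip_force: 80.0
t 28.9 pos [ 0.512  -0.0224  0.1461] yaw -0.17122137040373753 tilt z [ 0.0005 -0.0001 -1.    ] F [-0.1464 -0.0194 -4.2715] open 0.03165813259805112 grip 80.01019477844238
tool delta mm [ 0.3111 -0.8329  8.7931]
```

```bash
python3 -m handwheel '[{"tx":0,"ty":-0.4,"tz":3,"roll":0},{"tx":0,"ty":0,"tz":3,"roll":0},{"tx":0,"ty":0,"tz":2,"roll":0},{"tx":0,"ty":0,"tz":1.2,"roll":0},{"tx":0,"ty":0,"tz":0,"roll":0},{"tx":0,"ty":0,"tz":0,"roll":0}]'
python3 go.py 0.5125 -0.0216 0.1373
```

```text
t: 29.4
tool_pos: [0.5121, -0.0219, 0.1374]
tool_rot: [3.13, -0.269, 0.0]
contact_force: [-3.6, 1.0, 1.0]
opening: 0.0318
grip_force: 80.7
t 29.4 pos [ 0.5121 -0.0219  0.1374] yaw -0.17116878090592968 tilt z [ 0.0003 -0.0001 -1.    ] F [-3.5741  1.0226  1.0462] open 0.03183853254765749 grip 80.70603132247925
tool delta mm [ 0.3826 -0.4082  0.0859]
```

```bash
python3 -m handwheel '[{"tx":0,"ty":0,"tz":0,"roll":0},{"tx":0,"ty":0,"tz":0,"roll":0},{"tx":0,"ty":0,"tz":0,"roll":0},{"tx":0,"ty":0,"tz":0,"roll":0},{"tx":0,"ty":0,"tz":0,"roll":0}]' 60
python3 -m handwheel '[{"tx":0,"ty":0,"tz":-10,"roll":0},{"tx":0,"ty":0,"tz":-20,"roll":0},{"tx":0,"ty":0,"tz":-20,"roll":0},{"tx":0,"ty":0,"tz":-20,"roll":0},{"tx":0,"ty":0,"tz":-20,"roll":0},{"tx":0,"ty":0,"tz":-20,"roll":0},{"tx":-15,"ty":0,"tz":-10,"roll":0},{"tx":-15,"ty":0,"tz":0,"roll":0},{"tx":-15,"ty":0,"tz":0,"roll":0},{"tx":0,"ty":0,"tz":0,"roll":0},{"tx":0,"ty":0,"tz":0,"roll":0},{"tx":0,"ty":0,"tz":0,"roll":0}]'
python3 - <<'E'
from vis import *
a=[]
for n in('scene','side'):
    p,d=optics.get_image(n); a.append(p[:,:,::-1])
    for c in('blue','red','yellow'):
        m=near(n,hsvmask(p,c),c+'P',40); w=world(n,d,m); w=w[(w[:,2]>.104)&(w[:,2]<.13)]
        if len(w)>20: print(n,c,len(w),np.percentile(w[:,2],97),*circ(w[:,:2],.0235))
cv2.imwrite('pics/p4.png',cv2.resize(np.hstack([a[0][80:300,180:430],a[1][90:310,180:430]]),None,fx=1.6,fy=1.6))
E
```

```text
t: 29.82
tool_pos: [0.5122, -0.022, 0.1369]
tool_rot: [3.13, -0.269, 0.001]
contact_force: [-0.9, 0.6, -0.4]
opening: 0.0601
grip_force: 0.0
t: 30.82
tool_pos: [0.468, -0.0143, 0.2571]
tool_rot: [3.13, -0.269, 0.002]
contact_force: [-0.5, -1.3, -0.1]
opening: 0.0598
grip_force: 0.0
scene blue 182 0.11558874214344916 [ 0.511  -0.0228] 0.0002715847680999084
scene red 251 0.11550354843135274 [ 0.6057 -0.0386] 0.00020786248905397056
scene yellow 288 0.11550982346930934 [0.6222 0.0559] 0.0003208533191314117
side blue 317 0.11564904541841359 [ 0.5122 -0.0239] 0.0003626162101375667
side red 259 0.11559123289117568 [ 0.6065 -0.0395] 0.00029346994047534797
side yellow 264 0.1211677336060219 [0.6219 0.0551] 0.00031809014955920187
```

View pics/p4.png

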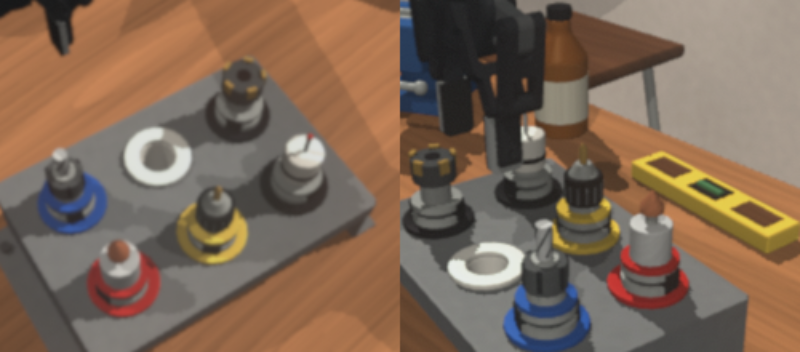

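All three holders are upright and seated in their own pockets (left view: blue 70,200; red 123,280; yellow 213,230). The white pocket (157,157) is empty, and the probe and face mill haven't moved. Handing in.

```bash
python3 -c "
from station import ctrl
print(ctrl.finish_job())"
```

```text
the job is handed in; nothing more can be done
None
```

The job is handed in: the final camera check shows the blue, yellow and red holders upright and seated in their own pockets, the white pocket empty, and the probe and face mill left where they stood.

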